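Set up the fold-down sample station and set the jars on it

ROBOT

A 6-joint arm with a two-finger parallel gripper is mounted at the origin on a cart in front of the work surface, level with it; the furniture and walls round the work are solid. World frame = base frame: x ahead of the robot, y to its left, z up, the work surface at z = 0. Lengths are in m, angles in rad, forces in N, time in s.
With the tool pointing down it reaches from about 0.35 to 0.775 m from the base axis. Payload 7.3 kg.
Tool frame: the origin (TCP) lies midway between the tips of the shut fingers; the grasp point (between the pads) lies 19 mm behind it; z points along the fingers, y is the direction in which the jaws open and shut (so a half turn about z gives the same grasp; the last joint's range is limited). The gripper opens to 92 mm and grips with 3 to 60 N. Pads are 19 mm wide; open, the fingers measure 130 mm over their backs; the gripper's body (75 mm by 190 mm) begins 47 mm behind the grasp point.
Start: joints at [-1.467, 0.342, 1.524, -0, 1.275, -0.146], TCP at [0.13, -0.509, 0.227] pointing down, gripper open.
Joint ranges: [-2.53, 2.53], [-0.77, 2.02], [0.04, 2.7], [-1, 4.14], [0.28, 2.66], [-3.11, 3.11]. Speed limits (rad/s): [2.57, 2.57, 3.14, 3.14, 3.14, 3.14].

INTERFACE

Orientations are given as a rotation vector (axis times angle).
In Python, from workcell import arm gives the robot as it stands.
- The arm moves only by the tool servo_tool, never from a script. Its arguments are lists of equal length, an entry for each row: "delta_pos": the shift along the tool's x, y, z in m, a list of three; "roll": the turn about the tool's z in degrees. A call has 1 to 12 rows; each row shifts and turns the commanded pose from where the row before left it, along the tool's axes as they then stand; what a row does not reach is not made up. A row lasts 1/8 s, in which the tool goes at most 62.5 mm and 10.7 degrees, less where a joint would pass 70% of its speed; a pose out of reach is approached as far as the arm can. A call with a gripper value outside its range is refused whole. "grip" is the closure, from 0 (fully open) to 1 (shut), set as the call begins (left out, the last holds). The fingers move at their own pace and stop on an object; "squeeze" is the grip in N (left out, the last holds). Time passes only in rows, so rows that do not move let the fingers close. It gives the time, the measured TCP pose, the force and the opening at its end, in the units of the state.
- arm.sense(): the state, without advancing time (a new reading comes with each control period).
- arm.snapshot(name): name is "side" or "top" or "wrist"; returns a dict with "img" (420x560x3 uint8, red, green, blue), "range_z" (420x560 float32, m along the optical axis (not along the pixel's ray), 0 where there is no reading), "fx", "fy", "cx", "cy" (pixels), "D" ([k1, k2, p1, p2, k3] as OpenCV has them; the pictures are not rectified), "origin" and "orientation" of the camera in the world. Camera axes: x right, y down, z forward; pixel columns grow to the right and rows downward; lengths in m; the calibration is good to about 2 mm. A picture is of the moment at which its call begins.
- arm.close_job(): hands the job in, once; it reports no verdict.
Trained networks look in a picture, given as the dict that the camera call returned (one of the last four; its "shot" number tells which), for a name from the list of things; names that differ only in an ending like _2 or _b are one class to them, and where a whole thing is asked for, a point or a joint stands for the part that bears it (a point fixed in the world has none). Each returns a list of dicts, best first, with "p" (0 to 1); they miss things now and then, are a little off and sometimes report something else, mostly with a low value. They report only what shows in the picture. A call takes as long as a camera call. They do not tell look-alikes from the thing itself.
- arm.look_for(picture, target): "extent" ([left, top, width, height] in pixels, round what is visible of it).
The state is a dict: "time_s": time; "qpos": joint angles; "qd": joint speeds; "joint_torque": joint torques, N m; "position": TCP position; "eef_rot": TCP orientation; "contact_force": force on the tool from outside, world axes, zero at the start; "torque": the same for the moment, N m; "width": finger opening in m.
Only numpy, scipy, OpenCV 4.12 (cv2) and the standard library are available. Lean on these libraries where they do the work, as an engineer would, in place of code of your own. Each camera call takes 0.05 s, during which the arm holds its last target. There are 200 camera calls.

TASK

Get the sample station ready for intake: slide the red transport lock on its top fully to the left and pull both orange-ended supports fully out, and only then lower the white flap gently by its black pull until it rests level on the supports. Then move every jar that stands on the near part of the bench, left of the station and in front of the centrifuge, onto the lowered flap, standing upright and let go; leave the petri dishes and the timer where they are.

Things in the scene. Friction and masses are not known exactly. Their poses are not given: they have to be found in the camera images.
- station: white bench-top sample cabinet on a grey plinth, 330 wide, 130 deep, 193 high, fixed to the bench. Origin on the bench under the middle of its lower front edge; own x points into the cabinet (away from its front), y to its left as seen from the robot, z up. It stands at a different place and yaw each time.
- support_left (a joint): left slide-out support, an aluminium bar 14 wide and 22 high with its top at z = 68 mm, 100 mm left (+y) of the cabinet's middle, in the plinth below the flap; metres pulled out toward the front (the station's -x), 0 = in, 0.085 = at its end stop. Starts up to 0.015 out. About 1.5 N friction, stays where it is left.
- support_left_grip (a point): middle of the left support's orange pull block (18 wide along the station's y, 20 high, 50 long along x, 16 mm of it in front of this point and 34 mm behind); free on both sides; travels with the support. Height 55 mm; when pushed in it is 42 mm in front of the plinth's front face.
- support_right (a joint): right slide-out support, as the left one, 100 mm right (-y) of the cabinet's middle; metres pulled out, 0 to 0.085
- support_right_grip (a point): middle of the right support's orange pull block, as on the left
- lock (a joint): red transport lock on the front of the cabinet's top; metres slid to the cabinet's left (the station's +y), 0 = locked (its steel claw hangs in front of an ear on the flap), 0.045 = at its end stop, flap free. Starts at up to 0.010. About 1.5 N friction.
- lock_grip (a point): the middle of the upper part of the lock's red grip block (18 wide along the station's y, 20 along x), which reaches 13 mm above this point; the cabinet's top is 33 mm below this point
- flap (a joint): drop-front flap, a white panel 300 wide, 120 long from hinge to free edge, 12 thick, with a damped hinge along the station's y at its lower inner edge; rad, 0 = shut (leaning 20 degrees back from upright, stays shut by its weight), 1.571 + 0.349 = 1.92 = level, outer face resting on the pulled-out supports. Past upright (0.35) its weight sinks it slowly forward, about 0.5 rad/s when let go; with the supports pushed in it would sink beyond level. Its hinge turns on to 2.4.
- flap_hinge (a point): point on the flap's hinge line, in the cabinet's middle, at the flap's lower inner edge, 80 mm above the bench
- flap_knob (a point): middle of the black round pull on the flap's free edge: a cylinder 18 in diameter and 28 long, lying along the station's y, its flat ends free on both sides, so fingers pinching the two ends let it pivot as the flap swings; 148 mm from the hinge line, 28 mm beyond the flap's edge, and 6 mm behind the inner face
- flap_mid (a point): middle of the flap's inner face, which is the upper face (80 mm above the bench) when the flap is level; own z points from the hinge to the free edge, y to the cabinet's left, x out of the inner face (up when level). The face reaches 60 mm along z and 150 mm along y either side; a rim 6 mm high and 6 mm wide runs along its two sides and its free edge, inside those measures.
- jar_blue_mid (a point): middle (half-way up, 14 mm above its underside) of a brown glass sample jar with a blue cap, 36 in diameter and 28 high, loose, standing upright on the bench; own z is its axis, up. May be absent.
- jar_blue: the same jar; origin at the centre of its underside. May be absent.
- jar_red_mid (a point): middle (half-way up, 14 mm above its underside) of a brown glass sample jar with a red cap, 36 in diameter and 28 high, loose, standing upright on the bench; own z is its axis, up. May be absent.
- jar_red: the same jar; origin at the centre of its underside. May be absent.
- jar_green_mid (a point): middle (half-way up, 14 mm above its underside) of a white sample jar with a green cap, 36 in diameter and 28 high, loose, standing upright on the bench; own z is its axis, up. May be absent.
- jar_green: the same jar; origin at the centre of its underside. May be absent.
- jar_white_mid (a point): middle (half-way up, 14 mm above its underside) of a brown glass sample jar with a white cap, 36 in diameter and 28 high, loose, standing upright on the bench; own z is its axis, up. May be absent.
- jar_white: the same jar; origin at the centre of its underside. May be absent.
- petri_stack: bystander: two stacked petri dishes, 59 in diameter, 31 high, loose; origin under its centre
- timer: bystander: white bench timer, 66x62x18, loose; origin under its centre. Furniture that stays: a centrifuge, 100 mm high, stands behind the jars with its front at x = 0.63 m, from y = -0.06 to 0.09 m; an extraction hood hangs over the bench left of y = 0.13 m, beyond x = 0.54 m, 0.57 m above it there and 0.47 m at x = 0.75 m.
Mind the look-alikes: they are no part of the job. What is meant by the jar_red is not pink, turquoise or yellow, and is the smaller of those in its own colour.

How it is judged:
On the way, in this order (a step that is already met when the one before it is completed fails the run):
1. the lock is slid to its end stop and both supports are pulled fully out, in any order (value of joint lock above 0.041 m and value of joint each of support_left, support_right above 0.079 m), for 0.2 s.
2. the flap rests level on both supports (value of joint flap between 1.87 and 1.98 rad and value of joint each of support_left, support_right above 0.079 m), for 0.3 s.
At the end, for the whole second after the job is handed in: Lock within 4 mm and supports within 6 mm of their end stops; flap level on the supports (1.87 to 1.98 rad); every jar present upright (0.15 rad), at rest, its underside within 6 mm of the flap's upper face, its middle within 50 mm (58 toward the hinge) along and 140 mm across of the flap's middle (all of step 2 and value of joint lock above 0.041 m and z of jar_blue_mid in the frame of flap_mid between -0.058 and 0.05 m and y of jar_blue_mid in the frame of flap_mid between -0.14 and 0.14 m and x of jar_blue_mid in the frame of flap_mid between 0.008 and 0.02 m and angle between each of jar_blue_mid, jar_red_mid, jar_green_mid, jar_white_mid's own z axis and vertical below 0.15 rad and linear speed of each of jar_blue, jar_red, jar_green, jar_white below 0.03 m/s and z of jar_red_mid in the frame of flap_mid between -0.058 and 0.05 m and y of jar_red_mid in the frame of flap_mid between -0.14 and 0.14 m and x of jar_red_mid in the frame of flap_mid between 0.008 and 0.02 m and z of jar_green_mid in the frame of flap_mid between -0.058 and 0.05 m and y of jar_green_mid in the frame of flap_mid between -0.14 and 0.14 m and x of jar_green_mid in the frame of flap_mid between 0.008 and 0.02 m and z of jar_white_mid in the frame of flap_mid between -0.058 and 0.05 m and y of jar_white_mid in the frame of flap_mid between -0.14 and 0.14 m and x of jar_white_mid in the frame of flap_mid between 0.008 and 0.02 m); the robot touches nothing.
It fails at once if the flap is slammed (faster than 2.5 rad/s) (velocity of joint flap above 2.5 rad/s).
It fails at once if the flap drops well below level, unsupported (value of joint flap above 2.1 rad).
It fails at once if the petri dishes or the timer are moved more than 30 mm (distance of any of petri_stack, timer from where it was at the start of the episode above 0.03 m).
Of jar_blue, jar_red, jar_green, jar_white only 2 to 4 are there at a start; the rules pass over those that are not, and their reading is None.
At some moment in a run one of jar_blue, jar_red, jar_green, jar_white may be knocked a few centimetres aside while the robot is not near it.
Once in a run the grip may slacken for a moment while it holds something.
It also fails if it takes over 210 s, if anything falls off the work surface, if the arm or the gripper's body presses on something with over 40 N, if the wrist force passes 120 N, or if a joint passes its speed limit or range.

## Working session

There is one attempt and no reset: what is moved stays moved. The work goes in short steps, Python scripts to look and compute and a tool call to move; the robot and the scene stay as the last step left them, time stands still between calls to the robot, and variables do not carry over. Pictures are saved under pics/ and viewed, on a budget of 14 in all, crops included, one or two more only if the job needs it, and the job is handed in when it is done.

Besides the shell and the picture viewer there is one more tool, called after ">>>" as name(argument=value, ...) on one line, values as JSON. servo_tool: Moves the arm, as the interface text tells. Its arguments: {"type":"object","properties":{"delta_pos":{"type":"array"},"roll":{"type":"array"},"grip":{"type":"number"},"squeeze":{"type":"number"}},"required":["delta_pos","roll"]}

```bash
mkdir -p pics
cat > h.py <<'E'
import numpy as np, cv2
from scipy.spatial.transform import Rotation as R
from workcell import arm
def rot(o):
    o=np.array(o,float)
    return o if o.shape==(3,3) else (R.from_rotvec(o).as_matrix() if o.size==3 else R.from_quat(o).as_matrix())
def cloud(p):
    h,w=p['range_z'].shape
    K=np.array([[p['fx'],0,p['cx']],[0,p['fy'],p['cy']],[0,0,1]])
    u,v=np.meshgrid(np.arange(w),np.arange(h))
    n=cv2.undistortPoints(np.stack([u,v],-1).reshape(-1,1,2).astype(np.float64),K,np.array(p['D'],float)).reshape(h,w,2)
    z=p['range_z'].astype(float)
    c=np.dstack([n[...,0]*z,n[...,1]*z,z])
    W=c@rot(p['orientation']).T+np.array(p['origin'])
    W[z==0]=np.nan
    return W
def save(p,name): cv2.imwrite('pics/'+name,cv2.cvtColor(p['img'],cv2.COLOR_RGB2BGR))
def st():
    s=arm.sense(); print('t',round(s['time_s'],2),'pos',np.round(s['position'],4),'w',round(s['width'],4),'F',np.round(s['contact_force'],1)); print(np.round(rot(s['eef_rot']),3).tolist(), np.round(s['qpos'],3)); return s
E
python3 - <<'E'
from h import *
st()
names=['station','support_left_grip','support_right_grip','lock_grip','flap_knob','jar_blue','jar_red','jar_green','jar_white','petri_stack','timer']
ims=[]
for cam in ['top','side']:
    p=arm.snapshot(cam); W=cloud(p); save(p,cam+'0.png'); np.savez(cam+'0.npz',W=W,img=p['img'])
    print(cam,p['origin'],p['orientation'],p['shot'])
    for n in names:
        for d in arm.look_for(p,n)[:3]:
            l,t,w,h=d['extent']; c=W[int(t+h/2),int(l+w/2)]
            print(n,round(d['p'],2),np.round(d['extent']),np.round(c,3))
E
```

```text
t 0.0 pos [ 0.1298 -0.5083  0.2261] w 0.0918 F [-0.2 -0.   0.1]
[[0.969, 0.247, -0.0], [0.247, -0.969, 0.001], [0.0, -0.001, -1.0]] [-1.467  0.343  1.525 -0.     1.275 -0.146]
top [0.38331388 0.05744164 1.76544473] [-2.18826784  2.15311504 -0.13307278] 1
station 0.93 [327. 140. 120.  91.] [ 0.611 -0.278  0.225]
station 0.16 [335. 194.  10.  16.] [ 0.577 -0.164  0.062]
support_left_grip 0.61 [335. 196.   8.  16.] [ 0.573 -0.16   0.069]
support_right_grip 0.28 [264. 224.   9.  11.] [0.49  0.063 0.025]
lock_grip 0.7 [360. 162.  15.  26.] [ 0.643 -0.223  0.221]
flap_knob 0.83 [332. 166.  98.  59.] [ 0.59  -0.274  0.157]
flap_knob 0.22 [223. 171.  22.  22.] [0.642 0.177 0.02 ]
jar_blue 0.57 [264. 225.  11.  13.] [0.484 0.06  0.028]
jar_red 0.67 [273. 196.  13.  20.] [0.567 0.029 0.037]
jar_red 0.63 [250. 220.  13.  13.] [0.5   0.102 0.018]
jar_red 0.6 [296. 211.  15.  14.] [ 0.527 -0.049  0.031]
jar_white 0.73 [195. 213.  13.  16.] [0.512 0.28  0.029]
jar_white 0.33 [395. 219.   8.  16.] [ 0.501 -0.356  0.058]
petri_stack 0.81 [193. 211.  16.  20.] [0.515 0.279 0.033]
timer 0.62 [192. 209
[... 287 characters left out ...]
47]
support_right_grip 0.65 [308. 179.  12.   7.] [ 0.503 -0.349  0.067]
lock_grip 0.48 [260. 148.  26.   8.] [ 0.646 -0.23   0.22 ]
flap_knob 0.83 [265. 142.  50.  59.] [ 0.589 -0.259  0.144]
jar_blue 0.58 [306. 248.  16.  12.] [0.489 0.071 0.023]
jar_red 0.79 [274. 232.  20.  22.] [0.578 0.046 0.04 ]
jar_red 0.73 [296. 224.  14.  14.] [ 0.525 -0.038  0.041]
jar_red 0.7 [301. 345.  19.  23.] [0.481 0.501 0.027]
jar_green 0.36 [261. 140.  51.  60.] [ 0.598 -0.238  0.156]
jar_white 0.17 [267. 143.  48.  58.] [ 0.583 -0.275  0.133]
petri_stack 0.73 [286. 288.  21.  24.] [0.525 0.302 0.029]
timer 0.36 [304. 248.  16.  12.] [0.492 0.072 0.024]
timer 0.16 [286. 285.  23.  26.] [0.523 0.294 0.03 ]
```

Run:
```python
import cv2,numpy as np
a=cv2.imread('pics/top0.png')[130:255,180:450]; b=cv2.imread('pics/side0.png')[130:260,225:345]
a=cv2.resize(a,None,fx=2.9,fy=2.9,interpolation=cv2.INTER_CUBIC)
b=cv2.resize(b,None,fx=1.75,fy=1.75,interpolation=cv2.INTER_CUBIC)
c=np.zeros((a.shape[0]+b.shape[0],a.shape[1],3),np.uint8);c[:a.shape[0]]=a;c[a.shape[0]:,:b.shape[1]]=b
b2=cv2.imread('pics/side0.png')[230:380,260:345];b2=cv2.resize(b2,None,fx=1.5,fy=1.5);c[a.shape[0]:a.shape[0]+b2.shape[0],300:300+b2.shape[1]]=b2
cv2.imwrite('pics/c0.png',c);print(c.shape)
```

```text
(590, 783, 3)
```

View pics/c0.png

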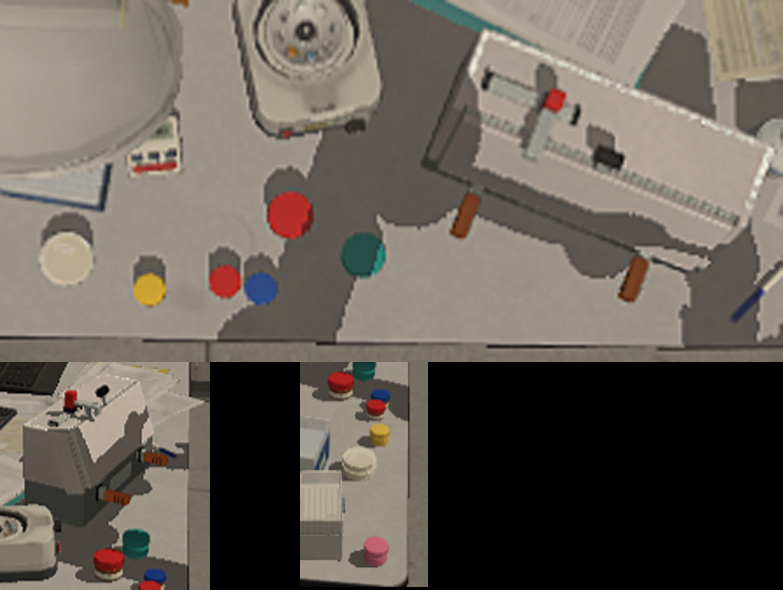

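Run:
```python
from h import *
for cam in ['top','side']:
    d=np.load(cam+'0.npz');W=d['W'];img=d['img']
    hsv=cv2.cvtColor(img,cv2.COLOR_RGB2HSV).astype(int)
    m=(abs(W[...,2]-0.193)<0.006)&(W[...,0]>0.4)&(W[...,0]<0.9)&(W[...,1]<0)&(W[...,1]>-0.55)
    P=W[m][:,:2].astype(np.float32)
    r=cv2.minAreaRect(P*1000); print(cam,len(P),r, np.median(W[m][:,2]))
    sat=(hsv[...,1]>110)&(hsv[...,2]>60)
    n,lab,stt,cen=cv2.connectedComponentsWithStats((sat&(W[...,2]>0.005)).astype(np.uint8))
    for i in range(1,n):
        if stt[i,4]<12: continue
        Q=W[lab==i]; 
        if not(0.3<np.nanmedian(Q[:,0])<0.8): continue
        hi=Q[Q[:,2]>np.nanmax(Q[:,2])-0.01]
        print(np.round(cen[i]),stt[i,4],'hue',np.median(hsv[lab==i][:,0]),'med',np.round(np.nanmedian(Q,0),3),'topmean',np.round(np.nanmean(hi,0),3),'ext',np.round(np.nanmin(Q,0),3),np.round(np.nanmax(Q,0),3))
```

```text
top 3012 ((688.3815307617188, -219.79605102539062), (513.8112182617188, 137.78118896484375), 62.54981994628906) 0.19339472296530857
[280. 147.] 12 hue 15.5 med [0.749 0.029 0.073] topmean [0.749 0.027 0.076] ext [0.744 0.023 0.064] [0.755 0.033 0.082]
[371. 164.] 46 hue 1.0 med [ 0.67  -0.231  0.239] topmean [ 0.669 -0.231  0.241] ext [ 0.658 -0.246  0.191] [ 0.691 -0.223  0.246]
[548. 183.] 81 hue 11.0 med [ 0.663 -0.903  0.011] topmean [ 0.661 -0.906  0.014] ext [ 0.607 -0.949  0.005] [ 0.71  -0.865  0.021]
[456. 176.] 110 hue 113.0 med [ 0.659 -0.527  0.124] topmean [ 0.659 -0.528  0.128] ext [ 0.64  -0.547  0.114] [ 0.679 -0.509  0.135]
[477. 194.] 199 hue 24.0 med [ 0.618 -0.637  0.014] topmean [ 0.618 -0.635  0.018] ext [ 0.59  -0.667  0.005] [ 0.648 -0.605  0.025]
[233. 187.] 35 hue 3.0 med [0.625 0.177 0.019] topmean [0.624 0.181 0.022] ext [0.619 0.157 0.01 ] [0.63  0.202 0.029]
[280. 204.] 206 hue 1.0 med [0.571 0.026 0.041] topmean [0.572 0.027 0.047] ext [0.547 0.003 0.01 ] [0.597 0.052 0.054]
[340. 204.] 87 hue 10.0 med [ 0.571 -0.164  0.065] topmean [ 0.573 -0.165  0.07
[... 1863 characters left out ...]
ed [0.493 0.095 0.027] topmean [0.493 0.083 0.028] ext [0.471 0.043 0.011] [0.515 0.122 0.032]
[313. 277.] 153 hue 21.0 med [0.486 0.192 0.025] topmean [0.485 0.186 0.027] ext [0.468 0.163 0.005] [0.502 0.204 0.032]
[277. 287.] 30 hue 109.0 med [0.578 0.259 0.032] topmean [0.578 0.29  0.057] ext [0.576 0.247 0.007] [0.58  0.303 0.06 ]
[272. 297.] 17 hue 110.0 med [0.586 0.316 0.042] topmean [0.586 0.317 0.043] ext [0.583 0.291 0.034] [0.588 0.338 0.048]
[212. 320.] 183 hue 93.0 med [0.714 0.438 0.054] topmean [0.713 0.439 0.054] ext [0.662 0.421 0.051] [0.761 0.459 0.059]
[310. 355.] 233 hue 176.0 med [0.481 0.496 0.025] topmean [0.481 0.491 0.026] ext [0.463 0.471 0.005] [0.497 0.507 0.03 ]
```

Run:
```python
from h import *
import scipy.ndimage as nd
for cam in ['top','side']:
    d=np.load(cam+'0.npz');W=d['W'];img=d['img']
    m=(abs(W[...,2]-0.193)<0.004)&(W[...,0]>0.4)&(W[...,0]<0.85)&(W[...,1]<-0.05)&(W[...,1]>-0.55)
    m=nd.binary_opening(m,iterations=2); l,n=nd.label(m); k=np.argmax(nd.sum(m,l,range(1,n+1)))+1
    P=W[l==k][:,:2]; print(cam,len(P),cv2.minAreaRect((P*1000).astype(np.float32)))
    for yaw in np.radians([-18,-19,-20,-20.5,-21,-22,-23]):
        ex=np.array([np.cos(yaw),np.sin(yaw)]);ey=np.array([-ex[1],ex[0]])
        a=P@ex;b=P@ey
        print(np.degrees(yaw),'x',np.percentile(a,[0.5,99.5]).round(4),'y',np.percentile(b,[0.5,99.5]).round(4),np.ptp(np.percentile(a,[.5,99.5])).round(4),np.ptp(np.percentile(b,[.5,99.5])).round(4))
```

```text
top 76 ((617.6531372070312, -380.7317199707031), (29.889144897460938, 42.786293029785156), 23.75533676147461)
-18.0 x [0.6943 0.7283] y [-0.1938 -0.1488] 0.034 0.045
-19.0 x [0.697  0.7313] y [-0.1814 -0.1366] 0.0343 0.0448
-20.0 x [0.6994 0.734 ] y [-0.1689 -0.1243] 0.0346 0.0446
-20.5 x [0.7006 0.7353] y [-0.1627 -0.1181] 0.0348 0.0445
-21.0 x [0.7017 0.7366] y [-0.1564 -0.112 ] 0.0349 0.0444
-22.0 x [0.7037 0.7389] y [-0.1439 -0.0997] 0.0352 0.0442
-23.0 x [0.7055 0.741 ] y [-0.1313 -0.0873] 0.0355 0.044
side 347 ((678.052490234375, -213.4830322265625), (156.43397521972656, 103.92967987060547), 69.93663024902344)
-18.0 x [0.6607 0.7636] y [-0.0659  0.083 ] 0.1029 0.1489
-19.0 x [0.6601 0.7627] y [-0.0527  0.0951] 0.1027 0.1479
-20.0 x [0.6593 0.7619] y [-0.0395  0.1078] 0.1025 0.1473
-20.5 x [0.6589 0.7615] y [-0.0329  0.1142] 0.1027 0.1471
-21.0 x [0.6582 0.7612] y [-0.0263  0.1205] 0.103 0.1468
-22.0 x [0.6566 0.7608] y [-0.0131  0.1329] 0.1042 0.146
-23.0 x [0.6548 0.7602] y [1.000e-04 1.453e-01] 0.1053 0.1451
```

>>> servo_tool(delta_pos=[[0, 0, 0], [0, 0, 0], [0, 0, 0], [0, 0, 0], [0.0355, -0.0345, 0.003], [0.0355, -0.0345, 0.003], [0.0355, -0.0345, 0.003], [0.0355, -0.0345, 0.003], [0.0355, -0.0345, 0.003], [0.0355, -0.0345, 0.003], [0.0355, -0.0345, 0.003], [0.0355, -0.0345, 0.003]], roll=[8.6, 8.6, 8.6, 8.5, 0, 0, 0, 0, 0, 0, 0, 0], grip=0.4)

```text
time_s: 2.7
position: [0.4925, -0.3456, 0.2027]
eef_rot: [3.094, -0.545, 0.0]
contact_force: [0.3, -0.5, -0.7]
width: 0.0546
```

```bash
cat >> h.py <<'E'
YAW=np.radians(-20.0)
ex=np.array([np.cos(YAW),np.sin(YAW)]);ey=np.array([-ex[1],ex[0]])
def S(P): # world -> station-aligned axes (origin at base)
    P=np.asarray(P); return np.stack([P[...,0]*ex[0]+P[...,1]*ex[1],P[...,0]*ey[0]+P[...,1]*ey[1],P[...,2]],-1)
def go(t): # tool-frame delta to world target
    s=arm.sense(); return rot(s['eef_rot']).T@(np.array(t)-s['position'])
def tcp():
    s=arm.sense(); print('S-tcp',S(np.array(s['position'])).round(4),'t',s['time_s'],'F',np.round(s['contact_force'],1),'w',round(s['width'],4))
E
python3 - <<'E'
from h import *
s=st();tcp()
p=arm.snapshot('wrist');W=cloud(p);save(p,'w1.png');print(p['origin'])
Ws=S(W);hsv=cv2.cvtColor(p['img'],cv2.COLOR_RGB2HSV).astype(int)
m=((hsv[...,1]>110)&(hsv[...,2]>60)&(Ws[...,2]>0.01)).astype(np.uint8)
n,lab,stt,cen=cv2.connectedComponentsWithStats(m)
for i in range(1,n):
    if stt[i,4]>150:
        Q=Ws[lab==i]; print(cen[i].round(),stt[i,4],np.median(hsv[lab==i][:,0]),np.nanpercentile(Q,3,axis=0).round(4),np.nanpercentile(Q,97,axis=0).round(4), np.nanmedian(Q,0).round(4))
E
```

```text
t 2.7 pos [ 0.4925 -0.3456  0.2027] w 0.0546 F [ 0.3 -0.5 -0.7]
[[0.94, -0.342, 0.0], [-0.342, -0.94, -0.0], [0.0, 0.0, -1.0]] [-0.739  0.501  1.339 -0.     1.3    1.18 ]
S-tcp [ 0.581  -0.1563  0.2027] t 2.7 F [ 0.3 -0.5 -0.7] w 0.0546
[ 0.55721178 -0.36930286  0.36063915]
[ 81. 187.] 1237 11.0 [0.5727 0.0295 0.0546] [0.6167 0.0468 0.0664] [0.5954 0.0352 0.0645]
[286. 188.] 812 11.0 [ 0.5733 -0.167   0.0621] [ 0.6168 -0.1518  0.0664] [ 0.5958 -0.1594  0.0648]
[ 39. 246.] 1201 87.0 [0.5018 0.1044 0.0126] [0.5384 0.1344 0.0391] [0.5246 0.1129 0.0356]
[172. 291.] 627 18.0 [ 0.6007 -0.1278  0.2777] [ 0.6143 -0.1264  0.2899] [ 0.6096 -0.1272  0.2867]
[394. 291.] 639 18.0 [ 0.6009 -0.1864  0.2779] [ 0.6144 -0.1849  0.2901] [ 0.6098 -0.1854  0.2867]
[383. 334.] 2462 18.0 [ 0.6012 -0.2122  0.2921] [ 0.6027 -0.1379  0.2966] [ 0.602  -0.1865  0.2949]
```

View pics/w1.png

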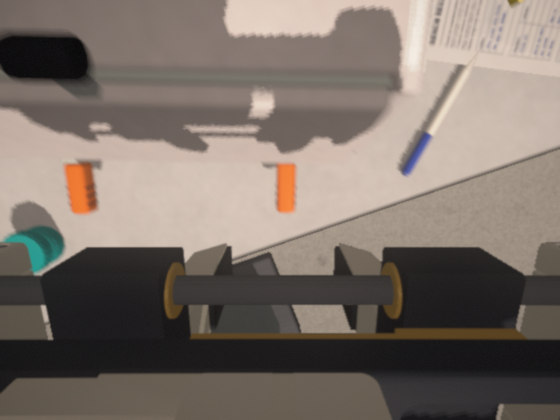

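>>> servo_tool(delta_pos=[[0, 0.003, 0.035], [0, 0, 0.035], [0, 0, 0.035], [0, 0, 0.035], [0, 0, 0.025], [0, 0, 0]], roll=[0, 0, 0, 0, 0, 0])

```text
time_s: 3.5
position: [0.4888, -0.3484, 0.0358]
eef_rot: [-3.092, 0.545, 0.006]
contact_force: [-0.5, -0.1, 0.1]
width: 0.0552
```

>>> servo_tool(delta_pos=[[0, 0, 0], [0, 0, 0], [0, 0, 0], [-0.008, 0, 0], [-0.015, 0, 0], [-0.015, 0, 0], [-0.015, 0, 0], [-0.015, 0, 0], [-0.015, 0, 0], [-0.005, 0, 0], [0, 0, 0]], roll=[0, 0, 0, 0, 0, 0, 0, 0, 0, 0, 0], grip=1, squeeze=25)

```text
time_s: 4.88
position: [0.4066, -0.3173, 0.0381]
eef_rot: [-3.091, 0.546, 0.002]
contact_force: [1.4, 6.5, 5.3]
width: 0.0177
```

Run:
```python
from h import *
st();tcp()
```

```text
t 4.88 pos [ 0.4066 -0.3173  0.0381] w 0.0177 F [1.4 6.5 5.3]
[[0.94, -0.342, -0.001], [-0.342, -0.94, 0.003], [-0.001, -0.002, -1.0]] [-0.812  0.559  1.775  0.002  0.81   1.107]
S-tcp [ 0.4906 -0.1591  0.0381] t 4.875 F [1.4 6.5 5.3] w 0.0177
```

>>> servo_tool(delta_pos=[[-0.003, 0, 0], [-0.003, 0, 0], [0, 0, 0]], roll=[0, 0, 0])

```text
time_s: 5.25
position: [0.402, -0.3155, 0.0381]
eef_rot: [-3.092, 0.546, -0.002]
contact_force: [4.9, 6.8, 1.8]
width: 0.0175
```

>>> servo_tool(delta_pos=[[0, 0, 0], [0, 0, 0], [0, 0, 0], [0, 0, -0.04], [0, 0, -0.06], [0, 0, -0.06], [0, -0.03, 0], [0, -0.06, 0], [0, -0.06, 0], [0, 0, 0]], roll=[0, 0, 0, 0, 0, 0, 0, 0, 0, 0], grip=0.4)

```text
time_s: 6.5
position: [0.4536, -0.1729, 0.1978]
eef_rot: [-3.095, 0.537, -0.0]
contact_force: [-0.3, -0.0, -0.6]
width: 0.0549
```

```bash
cat >> h.py <<'E'
def blobs(cam,mn=100,zmin=0.01):
    p=arm.snapshot(cam);Ws=S(cloud(p));hsv=cv2.cvtColor(p['img'],cv2.COLOR_RGB2HSV).astype(int)
    m=((hsv[...,1]>110)&(hsv[...,2]>60)&(Ws[...,2]>zmin)).astype(np.uint8)
    n,lab,stt,cen=cv2.connectedComponentsWithStats(m)
    for i in range(1,n):
        Q=Ws[lab==i]; md=np.nanmedian(Q,0)
        if stt[i,4]>=mn and md[0]<0.85 and abs(md[1])<0.5: 
            print(cen[i].round(),stt[i,4],np.median(hsv[lab==i][:,0]),np.nanpercentile(Q,3,axis=0).round(4),np.nanpercentile(Q,97,axis=0).round(4), md.round(4))
    return p,Ws
E
python3 - <<'E'
from h import *
tcp()
blobs('wrist',300);blobs('top',40)
E
```

```text
S-tcp [ 0.4854 -0.0073  0.1978] t 6.5 F [-0.3 -0.  -0.6] w 0.0549
[ 8. 37.] 320 22.0 [0.6204 0.2191 0.0497] [0.633  0.237  0.0634] [0.6282 0.2265 0.0557]
[231.  81.] 1312 12.0 [0.5692 0.0303 0.0552] [0.6153 0.0468 0.0662] [0.593  0.0379 0.0646]
[ 59. 154.] 2633 1.0 [0.5056 0.1949 0.0202] [0.5495 0.24   0.0416] [0.5284 0.2142 0.0399]
[152. 167.] 1915 86.0 [0.4952 0.1051 0.0165] [0.5357 0.1469 0.0393] [0.5151 0.125  0.0378]
[443. 178.] 1273 11.0 [ 0.4865 -0.1663  0.053 ] [ 0.5321 -0.1492  0.066 ] [ 0.5103 -0.1553  0.0642]
[ 57. 237.] 1854 3.0 [0.4198 0.2043 0.0199] [0.455  0.2733 0.0296] [0.4381 0.2448 0.028 ]
[172. 291.] 623 18.0 [0.505  0.0213 0.2728] [0.5186 0.0227 0.2851] [0.5139 0.0218 0.2819]
[394. 290.] 638 18.0 [ 0.5054 -0.0372  0.273 ] [ 0.5188 -0.0358  0.2852] [ 0.5144 -0.0363  0.2818]
[381. 334.] 2459 18.0 [ 0.5056 -0.063   0.2873] [0.5072 0.0113 0.2918] [ 0.5064 -0.0366  0.29  ]
[253.  42.] 120 117.0 [0.8299 0.4091 0.4573] [0.8572 0.4359 0.4691] [0.8433 0.4233 0.4627]
[241.  99.] 984 15.0 [0.6078 0.3813 0.0267] [0.8926 0.4961 0.6091] [0.8028 0.4542 0.057 ]
[371. 164.] 46 1.0 [0.699  0.0032 0.1917] [0.7304 0.0197 0.2449] [0.7079 0.0112 0.2381]
[456. 176.] 109 113.0 [ 0.782  -0.286   0.1153] [ 0.8166 -0.2538  0.1316] [ 0.7992 -0.2704  0.1252]
[477. 194.] 163 24.0 [ 0.7736 -0.4129  0.0104] [ 0.8255 -0.357   0.0231] [ 0.7999 -0.3873  0.015 ]
[280. 204.] 205 1.0 [0.5054 0.1993 0.033 ] [0.5504 0.2432 0.0478] [0.5277 0.2212 0.0412]
[340. 204.] 85 11.0 [0.5697 0.032  0.0596] [0.6146 0.0486 0.0725] [0.5928 0.0406 0.0648]
[305. 218.] 170 86.0 [0.4944 0.1088 0.0304] [0.5347 0.1499 0.0464] [0.5145 0.1298 0.0389]
[257. 226.] 99 1.0 [0.4186 0.2471 0.0199] [0.4504 0.2776 0.0361] [0.4339 0.263  0.0286]
[231. 229.] 97 22.0 [0.3807 0.3225 0.0222] [0.4104 0.3527 0.0371] [0.3955 0.3376 0.0293]
[269. 229.] 88 111.0 [0.4259 0.2088 0.0217] [0.4546 0.2378 0.0373] [0.4408 0.223  0.0289]
```

>>> servo_tool(delta_pos=[[0.047, -0.023, 0], [0.047, -0.023, 0], [0, 0, 0.04], [0, 0, 0.04], [0, 0, 0.04], [0, 0, 0.041], [0, 0, 0]], roll=[0, 0, 0, 0, 0, 0, 0])

```text
time_s: 7.48
position: [0.5544, -0.166, 0.0337]
eef_rot: [-3.092, 0.549, 0.011]
contact_force: [1.3, -0.1, 0.0]
width: 0.0547
```

>>> servo_tool(delta_pos=[[0, 0, 0], [0, 0, 0], [0, 0, 0], [-0.008, 0, 0], [-0.015, 0, 0], [-0.015, 0, 0], [-0.015, 0, 0], [-0.015, 0, 0], [-0.015, 0, 0], [-0.008, 0, 0], [0, 0, 0]], roll=[0, 0, 0, 0, 0, 0, 0, 0, 0, 0, 0], grip=1)

```text
time_s: 8.85
position: [0.4807, -0.1319, 0.039]
eef_rot: [-3.09, 0.549, -0.032]
contact_force: [32.3, 23.5, -9.3]
width: 0.0178
```

>>> servo_tool(delta_pos=[[0, 0, 0], [0, 0, 0], [0, 0, 0], [0, 0, -0.04], [0, 0, -0.06], [0, 0, -0.06], [0, 0, -0.06], [0, 0, 0]], roll=[0, 0, 0, 0, 0, 0, 0, 0], grip=0.4)

```text
time_s: 9.85
position: [0.4731, -0.1351, 0.2614]
eef_rot: [3.091, -0.545, 0.015]
contact_force: [-0.2, 0.7, -0.6]
width: 0.0551
```

Run:
```python
from h import *
tcp()
p,_=blobs('wrist',300);blobs('top',40);save(p,'w2.png')
```

```text
S-tcp [0.4907 0.0349 0.2614] t 9.85 F [-0.2  0.7 -0.6] w 0.0551
[130. 158.] 1656 1.0 [0.5052 0.1953 0.0279] [0.5498 0.2406 0.0417] [0.5278 0.2165 0.04  ]
[206. 168.] 1219 86.0 [0.4949 0.1059 0.0351] [0.5348 0.1475 0.0394] [0.5157 0.1268 0.0378]
[277. 173.] 655 11.0 [0.4901 0.0333 0.0621] [0.5351 0.0491 0.0663] [0.5139 0.0411 0.0647]
[451. 176.] 884 11.0 [ 0.4863 -0.1658  0.0526] [ 0.5314 -0.149   0.0659] [ 0.5093 -0.1547  0.0641]
[124. 228.] 1234 2.0 [0.4194 0.2063 0.0214] [0.4533 0.2739 0.0297] [0.4372 0.2452 0.0281]
[ 58. 254.] 573 22.0 [0.3855 0.0924 0.0119] [0.5253 0.3512 0.3421] [0.4016 0.3335 0.0279]
[172. 291.] 629 18.0 [0.5098 0.0635 0.3365] [0.5234 0.0649 0.349 ] [0.5185 0.064  0.3456]
[394. 290.] 638 18.0 [0.5099 0.0049 0.3368] [0.5233 0.0063 0.3491] [0.5186 0.0058 0.3457]
[383. 334.] 2475 18.0 [ 0.5101 -0.021   0.3512] [0.5115 0.0535 0.3556] [0.5108 0.0052 0.3538]
[253.  43.] 119 117.0 [0.8302 0.4095 0.4576] [0.8571 0.4364 0.4694] [0.8431 0.423  0.4631]
[241.  99.] 993 15.0 [0.6072 0.3807 0.0261] [0.893  0.4957 0.6114] [0.8017 0.454  0.0569]
[371. 164.] 47 1.0 [0.699  0.003  0.1949] [0.7295 0.0194 0.2453] [0.7084 0.0111 0.2375]
[456. 176.] 110 113.0 [ 0.7821 -0.287   0.1178] [ 0.8158 -0.2543  0.1323] [ 0.7998 -0.2699  0.1245]
[477. 194.] 177 24.0 [ 0.7717 -0.4142  0.0104] [ 0.825  -0.3611  0.0232] [ 0.799  -0.3865  0.0155]
[280. 204.] 204 1.0 [0.5052 0.1992 0.0307] [0.5504 0.243  0.0473] [0.5278 0.2215 0.0411]
[303. 217.] 136 86.0 [0.4931 0.1195 0.0295] [0.5349 0.1505 0.0481] [0.5147 0.1334 0.0383]
[257. 226.] 98 1.0 [0.4187 0.2476 0.0198] [0.4501 0.2776 0.037 ] [0.4336 0.2626 0.0302]
[231. 229.] 97 22.0 [0.3806 0.3224 0.0223] [0.4104 0.3526 0.0357] [0.3953 0.3374 0.0289]
[269. 229.] 86 111.0 [0.4259 0.2094 0.0225] [0.4552 0.2378 0.0366] [0.4412 0.223  0.0292]
[389. 250.] 91 11.0 [ 0.4856 -0.1667  0.0545] [ 0.5323 -0.1489  0.0741] [ 0.5105 -0.1568  0.0642]
```

View pics/w2.png

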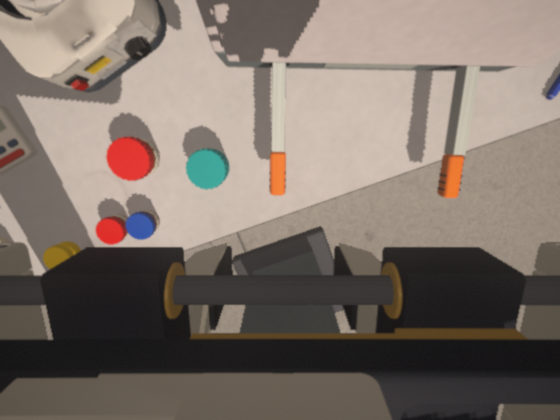

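>>> servo_tool(delta_pos=[[0.0105, -0.0062, 0.04], [0, 0, 0.05], [0, 0, 0.05], [0, 0, 0.045], [0, 0, 0.04], [0, 0, 0]], roll=[0, 0, 0, 0, 0, 0])

```text
time_s: 10.7
position: [0.4798, -0.1303, 0.0279]
eef_rot: [-3.091, 0.545, 0.016]
contact_force: [-0.2, 1.0, 0.1]
width: 0.0552
```

>>> servo_tool(delta_pos=[[0, 0, 0], [0, 0, 0], [0, 0, 0], [0, 0, 0]], roll=[0, 0, 0, 0], grip=1)

```text
time_s: 11.2
position: [0.4838, -0.1319, 0.0324]
eef_rot: [3.093, -0.545, 0.002]
contact_force: [0.5, -0.1, 0.7]
width: 0.0198
```

>>> servo_tool(delta_pos=[[-0.003, 0, 0], [-0.003, 0, 0], [-0.003, 0, 0], [0, 0, 0]], roll=[0, 0, 0, 0])

```text
time_s: 11.7
position: [0.4832, -0.1323, 0.0331]
eef_rot: [3.089, -0.547, 0.03]
contact_force: [24.7, -8.5, -16.7]
width: 0.018
```

Run:
```python
from h import *
tcp()
```

```text
S-tcp [0.4993 0.041  0.0331] t 11.7 F [ 24.7  -8.5 -16.7] w 0.018
```

>>> servo_tool(delta_pos=[[0, 0, 0], [0, 0, 0], [0, 0, 0], [0, 0, -0.04], [0, 0, -0.06], [0, 0, -0.06], [0, 0, -0.06], [0, 0, -0.06], [0.04, 0.02, 0], [0.04, 0.02, 0], [0.04, 0, 0], [0, 0, 0]], roll=[0, 0, 0, 0, 0, 0, 0, 0, 1.1, 0, 0, 0], grip=0.4)

```text
time_s: 13.2
position: [0.5741, -0.2093, 0.3097]
eef_rot: [-3.088, 0.576, 0.004]
contact_force: [-0.7, -0.6, 0.1]
width: 0.0555
```

```bash
sed -i 's/radians(-20.0)/radians(-21.1)/' h.py
python3 - <<'E'
from h import *
st();tcp()
p,Ws=blobs('wrist',100);save(p,'w3.png')
for n in ['lock_grip','flap_knob']:
    for d in arm.look_for(p,n)[:2]:
        l,t,w,h=d['extent'];print(n,round(d['p'],2),np.round(d['extent']),Ws[int(t+h/2),int(l+w/2)].round(4))
np.save('w3.npy',Ws)
blobs('top',30)
E
```

```text
t 13.2 pos [ 0.5741 -0.2093  0.3097] w 0.0555 F [-0.7 -0.6  0.1]
[[0.933, -0.36, -0.002], [-0.36, -0.933, 0.001], [-0.003, -0.0, -1.0]] [-0.475  0.466  1.107 -0.     1.571  1.464]
S-tcp [0.6109 0.0114 0.3097] t 13.2 F [-0.7 -0.6  0.1] w 0.0555
[547.   8.] 391 112.0 [ 0.7858 -0.2542  0.1044] [ 0.7968 -0.2387  0.1255] [ 0.7914 -0.2445  0.1179]
[265.  85.] 815 1.0 [0.6986 0.0153 0.2346] [0.7174 0.0316 0.2402] [0.708  0.0234 0.2386]
[134. 236.] 883 1.0 [0.5151 0.0585 0.0213] [0.6462 0.2511 0.3801] [0.5313 0.224  0.0399]
[196. 243.] 586 86.0 [0.5    0.1159 0.0222] [0.5353 0.157  0.0395] [0.5196 0.1389 0.0379]
[ 33. 238.] 124 3.0 [0.5114 0.2833 0.0174] [0.5655 0.4014 0.1311] [0.5204 0.3858 0.0188]
[398. 242.] 152 10.0 [ 0.5229 -0.1557  0.0531] [ 0.6462 -0.023   0.3803] [ 0.53   -0.1433  0.0642]
[255. 254.] 413 11.0 [0.4902 0.0422 0.058 ] [0.5337 0.0585 0.0664] [0.5126 0.0499 0.0648]
[172. 291.] 625 18.0 [0.6311 0.0399 0.3846] [0.6446 0.0414 0.3968] [0.6398 0.0404 0.3935]
[394. 291.] 629 18.0 [ 0.6311 -0.0186  0.3848] [ 0.6446 -0.0172  0.3969] [ 0.6398 -0.0177  0.3937]
[381. 334.] 2428 18.0
[... 501 characters left out ...]
 0.7798 -0.3975  0.0108] [ 0.8332 -0.3447  0.0226] [ 0.8066 -0.3717  0.0151]
[233. 187.] 32 3.0 [0.507  0.3725 0.0114] [0.5291 0.4128 0.0268] [0.5175 0.3924 0.0202]
[280. 204.] 204 1.0 [0.5006 0.2094 0.0321] [0.5458 0.2531 0.0494] [0.5239 0.2312 0.0408]
[305. 217.] 170 86.0 [0.4924 0.1189 0.0311] [0.5324 0.1597 0.0451] [0.5122 0.1397 0.0378]
[257. 226.] 100 1.0 [0.4131 0.2555 0.02  ] [0.445  0.2865 0.034 ] [0.4291 0.2716 0.0273]
[331. 227.] 87 11.0 [0.4892 0.0438 0.0565] [0.5338 0.0601 0.0751] [0.5111 0.052  0.0653]
[231. 229.] 96 22.0 [0.3739 0.3296 0.0223] [0.4041 0.36   0.0368] [0.3886 0.345  0.0289]
[269. 229.] 88 111.0 [0.4217 0.2173 0.0232] [0.4508 0.2463 0.037 ] [0.4364 0.2314 0.0294]
```

View pics/w3.png

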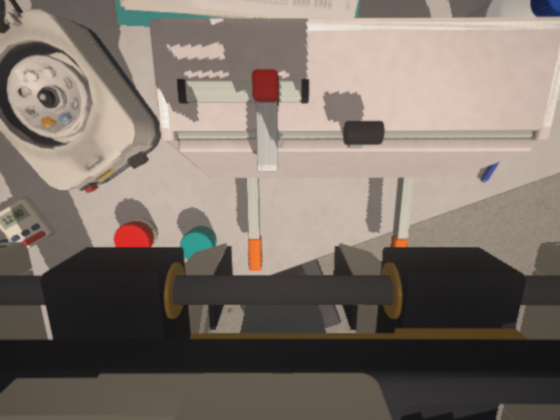

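>>> servo_tool(delta_pos=[[0.0325, -0.004, 0], [0.0325, -0.004, 0], [0.032, -0.004, 0], [0, 0, 0], [0, 0, 0.03], [0, 0, 0.03], [0, 0, 0.025], [0, 0, 0.014], [0, 0, 0]], roll=[0, 0, 0, 0, 0, 0, 0, 0, 0])

```text
time_s: 14.52
position: [0.6672, -0.2319, 0.2127]
eef_rot: [-3.088, 0.575, 0.002]
contact_force: [0.5, -0.2, 0.6]
width: 0.0551
```

Run:
```python
from h import *
tcp()
```

```text
S-tcp [0.706  0.0239 0.2127] t 14.525 F [ 0.5 -0.2  0.6] w 0.0551
```

>>> servo_tool(delta_pos=[[0.001, 0, 0.003], [0, 0, 0], [0, 0, 0], [0, 0, 0], [0, -0.006, 0], [0, -0.01, 0], [0, -0.01, 0], [0, -0.01, 0], [0, -0.006, 0], [0, 0, 0]], roll=[0, 0, 0, 0, 0, 0, 0, 0, 0, 0], grip=1)

```text
time_s: 15.78
position: [0.6842, -0.1934, 0.2099]
eef_rot: [3.088, -0.574, 0.0]
contact_force: [-2.6, -2.4, 2.3]
width: 0.0178
```

Run:
```python
from h import *
tcp()
```

```text
S-tcp [0.7079 0.0659 0.2099] t 15.775 F [-2.6 -2.4  2.3] w 0.0178
```

>>> servo_tool(delta_pos=[[0, -0.003, 0], [0, -0.003, 0], [0, -0.003, 0], [0, 0, 0]], roll=[0, 0, 0, 0])

```text
time_s: 16.27
position: [0.6843, -0.1931, 0.2099]
eef_rot: [3.075, -0.581, -0.005]
contact_force: [-12.1, -23.7, 3.0]
width: 0.0181
```

Run:
```python
from h import *
tcp()
```

```text
S-tcp [0.7079 0.0662 0.2099] t 16.275 F [-12.1 -23.7   3. ] w 0.0181
```

Run:
```python
from h import *
Ws=np.load('w3.npy');img=cv2.imread('pics/w3.png')
g=cv2.cvtColor(img,cv2.COLOR_BGR2GRAY)
m=np.zeros_like(g,bool);m[112:152,335:395]=True;m&=(g<60)&(Ws[...,2]>0.19)
Q=Ws[m];print(len(Q),np.percentile(Q,[3,50,97],axis=0).round(4)); hi=Q[Q[:,2]>np.percentile(Q[:,2],70)];print(hi.mean(0))
# flap top edge/cabinet
for r in range(100,185,6): print(r,np.nanmedian(Ws[r,420:500],0).round(4))
```

```text
642 [[ 0.6697 -0.0602  0.2246]
 [ 0.6784 -0.0478  0.2286]
 [ 0.684  -0.0351  0.2306]]
[ 0.67755508 -0.0489538   0.22996767]
100 [ 0.7016 -0.1342  0.1928]
106 [ 0.6969 -0.1336  0.1929]
112 [ 0.6922 -0.1349  0.1929]
118 [ 0.6875 -0.1353  0.193 ]
124 [ 0.6827 -0.1366  0.193 ]
130 [ 0.6778 -0.1377  0.191 ]
136 [ 0.6729 -0.1378  0.1922]
142 [ 0.6681 -0.1381  0.1943]
148 [ 0.6632 -0.1375  0.1957]
154 [ 0.6574 -0.1434  0.1864]
160 [ 0.6503 -0.1541  0.1666]
166 [ 0.6419 -0.1688  0.1437]
172 [ 0.632  -0.1845  0.1161]
178 [ 6.070e-01 -2.503e-01 -6.000e-04]
184 [ 0.5979 -0.2529 -0.0008]
```

>>> servo_tool(delta_pos=[[0, 0, 0], [0, 0, 0], [0, 0, -0.03], [0, 0, -0.05], [0, 0, 0]], roll=[0, 0, 0, 0, 0], grip=0.4)

```text
time_s: 16.9
position: [0.689, -0.1845, 0.2947]
eef_rot: [3.088, -0.573, 0.014]
contact_force: [1.0, -0.4, -0.1]
width: 0.0549
```

Run:
```python
from h import *
tcp(); blobs('wrist',200)
```

```text
S-tcp [0.7092 0.0759 0.2947] t 16.9 F [ 1.  -0.4 -0.1] w 0.0549
[ 10. 175.] 403 15.0 [0.7073 0.3725 0.0218] [0.7458 0.4526 0.1128] [0.717  0.438  0.0297]
[296. 224.] 806 1.0 [0.701  0.0581 0.2122] [0.7187 0.0744 0.24  ] [0.7126 0.0664 0.2384]
[172. 291.] 623 18.0 [0.7285 0.1043 0.3701] [0.7419 0.1057 0.3823] [0.7372 0.1047 0.379 ]
[393. 291.] 628 18.0 [0.7284 0.046  0.3701] [0.7419 0.0474 0.3823] [0.7372 0.0469 0.379 ]
[241. 315.] 635 87.0 [0.4931 0.1175 0.0362] [0.5286 0.1584 0.0393] [0.5124 0.1379 0.0379]
[376. 333.] 2639 17.0 [0.5128 0.0202 0.0643] [0.7301 0.094  0.3889] [0.7293 0.0471 0.387 ]
```

>>> servo_tool(delta_pos=[[-0.011, 0.042, 0], [-0.011, 0.042, 0], [-0.01, 0.04, 0], [0, 0, 0], [0, 0, 0.03], [0, 0, 0.03], [0, 0, 0.022], [0, 0, 0], [0, 0, 0]], roll=[0, 0, 0, 0, 0, 0, 0, 0, 0])

```text
time_s: 18.08
position: [0.6135, -0.2886, 0.2083]
eef_rot: [-3.089, 0.574, -0.001]
contact_force: [-0.4, -0.2, 0.6]
width: 0.0553
```

Run:
```python
from h import *
tcp()
a=np.radians(np.linspace(20,-90,21));x=.632+.148*np.sin(a)-.006*np.cos(a);z=.08+.148*np.cos(a)+.006*np.sin(a)
print([[round(float(-(p)),4) and round(float(p),4),0,round(float(-q),4)] for p,q in zip(np.diff(x),np.diff(z))]);print(x[0],z[0],x[-1],z[-1])
```

```text
S-tcp [ 0.6763 -0.0484  0.2083] t 18.075 F [-0.4 -0.2  0.6] w 0.0553
[[-0.0137, 0, -0.0037], [-0.014, 0, -0.0023], [-0.0142, 0, -0.001], [-0.0142, 0, 0.0004], [-0.0141, 0, 0.0017], [-0.0139, 0, 0.0031], [-0.0135, 0, 0.0044], [-0.013, 0, 0.0057], [-0.0124, 0, 0.0069], [-0.0117, 0, 0.0081], [-0.0109, 0, 0.0091], [-0.0099, 0, 0.0101], [-0.0089, 0, 0.0111], [-0.0078, 0, 0.0119], [-0.0067, 0, 0.0126], [-0.0054, 0, 0.0131], [-0.0041, 0, 0.0136], [-0.0028, 0, 0.0139], [-0.0015, 0, 0.0141], [-0.0001, 0, 0.0142]]
0.6769808254874835 0.22112662873626845 0.484 0.07400000000000001
```

Grip the knob lightly, then swing through the first half.

>>> servo_tool(delta_pos=[[0, 0, 0.002], [0, 0, 0], [0, 0, 0], [0, 0, 0], [-0.0137, 0, -0.0037], [-0.014, 0, -0.0023], [-0.0142, 0, -0.001], [-0.0142, 0, 0.0004], [-0.0141, 0, 0.0017], [-0.0139, 0, 0.0031], [0, 0, 0]], roll=[0, 0, 0, 0, 0, 0, 0, 0, 0, 0, 0], grip=1, squeeze=15)

```text
time_s: 19.45
position: [0.5339, -0.2589, 0.2079]
eef_rot: [3.088, -0.575, -0.0]
contact_force: [-0.5, -0.2, 1.3]
width: 0.0279
```

Run:
```python
from h import *
tcp()
```

```text
S-tcp [ 0.5913 -0.0493  0.2079] t 19.45 F [-0.5 -0.2  1.3] w 0.0279
```

>>> servo_tool(delta_pos=[[-0.0135, 0, 0.0044], [-0.013, 0, 0.0057], [-0.0124, 0, 0.0069], [-0.0117, 0, 0.0081], [-0.0109, 0, 0.0091], [-0.0099, 0, 0.0101], [-0.0089, 0, 0.0111], [-0.0078, 0, 0.0119], [-0.0067, 0, 0.0126], [-0.0054, 0, 0.0131], [-0.0041, 0, 0.0136]], roll=[0, 0, 0, 0, 0, 0, 0, 0, 0, 0, 0])

```text
time_s: 20.82
position: [0.4367, -0.2215, 0.1007]
eef_rot: [-3.089, 0.575, 0.002]
contact_force: [-2.5, -0.1, 1.5]
width: 0.0278
```

>>> servo_tool(delta_pos=[[-0.0028, 0, 0.0139], [-0.0015, 0, 0.0141], [-0.0001, 0, 0.0142], [0, 0, 0], [0, 0, 0]], roll=[0, 0, 0, 0, 0])

```text
time_s: 21.45
position: [0.4326, -0.2198, 0.0585]
eef_rot: [-3.088, 0.575, 0.002]
contact_force: [-4.9, -1.9, -3.3]
width: 0.0277
```

Run:
```python
from h import *
tcp()
```

```text
S-tcp [ 0.4827 -0.0494  0.0585] t 21.45 F [-4.9 -1.9 -3.3] w 0.0277
```

Release, rise, and move back toward the jars; check the flap and jars.

>>> servo_tool(delta_pos=[[0, 0, 0], [0, 0, 0], [0, 0, 0], [0, 0, -0.03], [0, 0, -0.06], [0, 0, -0.06], [0, 0, -0.06], [0, -0.05, -0.03], [0, -0.055, 0], [0, -0.055, 0], [0, 0, 0]], roll=[0, 0, 0, 0, 0, 0, 0, 0, 0, 0, 0], grip=0.4)

```text
time_s: 22.82
position: [0.4913, -0.0673, 0.2989]
eef_rot: [-3.089, 0.566, -0.001]
contact_force: [-0.0, -0.0, -0.1]
width: 0.0551
```

Run:
```python
from h import *
st();tcp()
p,Ws=blobs('wrist',150);save(p,'w4.png')
p,Wt=blobs('top',30)
sel=lambda W,x,y:W[(abs(W[...,0]-x)<.012)&(abs(W[...,1]-y)<.012)]
for x in (.53,.56,.59,.61):
    for y in (-.15,-.05,.05): print(x,y,[np.median(sel(W,x,y)[:,2]).round(4) if len(sel(W,x,y)) else None for W in (Ws,Wt)])
```

```text
t 22.82 pos [ 0.4913 -0.0673  0.2989] w 0.0551 F [-0.  -0.  -0.1]
[[0.935, -0.355, 0.001], [-0.355, -0.935, 0.001], [0.001, -0.001, -1.0]] [-2.910e-01  2.390e-01  1.468e+00  1.000e-03  1.434e+00  1.642e+00]
S-tcp [0.4826 0.1141 0.2989] t 22.825 F [-0.  -0.  -0.1] w 0.0551
[195. 150.] 1278 1.0 [0.5008 0.2063 0.0329] [0.5452 0.2511 0.0416] [0.5238 0.2283 0.04  ]
[265. 159.] 977 87.0 [0.4927 0.1182 0.0362] [0.5319 0.1577 0.0393] [0.5126 0.1379 0.0378]
[ 81. 153.] 205 3.0 [0.5065 0.3709 0.0171] [0.5294 0.4105 0.0204] [0.5176 0.3898 0.0189]
[333. 173.] 236 14.0 [0.488  0.0428 0.0621] [0.5082 0.0592 0.0663] [0.4982 0.0513 0.0645]
[491. 173.] 345 12.0 [ 0.4878 -0.156   0.0514] [ 0.5088 -0.1398  0.0662] [ 0.4984 -0.1444  0.064 ]
[201. 213.] 441 112.0 [0.4213 0.2141 0.0262] [0.4503 0.2438 0.0295] [0.436  0.2287 0.0281]
[174. 217.] 533 1.0 [0.4132 0.2526 0.0196] [0.4444 0.2838 0.0295] [0.4297 0.2679 0.028 ]
[127. 240.] 430 21.0 [0.3855 0.1596 0.0114] [0.5176 0.3584 0.3703] [0.3954 0.3382 0.0277]
[172. 291.] 636 18.0 [0.5019 0.1427 0.3739] [0.5157 0.1442 0.3863] [0.5108 0.1432 0.383 ]
[394. 291
[... 1072 characters left out ...]
314 0.0282]
[388. 254.] 47 11.0 [ 0.488  -0.1557  0.0554] [ 0.5121 -0.1394  0.0717] [ 0.4996 -0.1482  0.0638]
0.53 -0.15 [np.float64(0.0804), np.float64(0.078)]
0.53 -0.05 [np.float64(0.0805), np.float64(0.0807)]
0.53 0.05 [np.float64(0.0814), np.float64(0.6449)]
0.56 -0.15 [np.float64(0.0805), np.float64(0.0811)]
0.56 -0.05 [np.float64(0.0806), np.float64(0.0813)]
0.56 0.05 [np.float64(0.0807), None]
0.59 -0.15 [np.float64(0.0804), np.float64(0.0815)]
0.59 -0.05 [np.float64(0.0807), np.float64(0.0825)]
0.59 0.05 [np.float64(0.0807), None]
0.61 -0.15 [np.float64(0.0804), np.float64(0.0822)]
0.61 -0.05 [np.float64(0.0804), np.float64(0.0818)]
0.61 0.05 [np.float64(0.0806), np.float64(0.0832)]
```

View pics/w4.png

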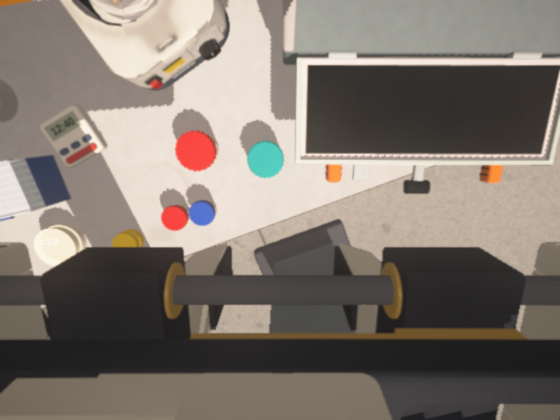

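>>> servo_tool(delta_pos=[[-0.0156, -0.0383, 0], [-0.0156, -0.0383, 0], [-0.0156, -0.0383, 0], [0, 0, 0]], roll=[0, 0, 0, 0])

```text
time_s: 23.42
position: [0.488, 0.0542, 0.2988]
eef_rot: [-3.089, 0.573, -0.0]
contact_force: [-0.0, -0.7, 0.6]
width: 0.0553
```

>>> servo_tool(delta_pos=[[0, 0, 0.017], [0, 0, 0.017], [0, 0, 0.017], [0, 0, 0.017], [0, 0, 0.017], [0, 0, 0.017], [0, 0, 0.017], [0, 0, 0.017], [0, 0, 0.017], [0, 0, 0.017], [0, 0, 0]], roll=[-10, -10, -10, -10, -10, -10, -10, -10, -10, -10, 0])

```text
time_s: 24.8
position: [0.4876, 0.0517, 0.1278]
eef_rot: [-2.428, -1.991, 0.004]
contact_force: [-0.2, 0.3, -0.4]
width: 0.0552
```

```bash
cat >> h.py <<'E'
def goS(x,y,z): # tool-frame delta to a point in station-aligned axes
    print('delta',go([x*ex[0]+y*ey[0],x*ex[1]+y*ey[1],z]).round(4))
E
python3 - <<'E'
from h import *
st();tcp()
blobs('wrist',150)
goS(.4358,.229,.006)
blobs('top',60)
E
```

```text
t 24.8 pos [0.4876 0.0517 0.1278] w 0.0552 F [-0.2  0.3 -0.4]
[[0.196, 0.981, -0.003], [0.981, -0.196, -0.0], [-0.001, -0.002, -1.0]] [-5.000e-02  3.890e-01  1.757e+00 -1.000e-03  9.980e-01  1.470e-01]
S-tcp [0.4363 0.2237 0.1278] t 24.8 F [-0.2  0.3 -0.4] w 0.0552
[430.  24.] 634 3.0 [0.51   0.3708 0.017 ] [0.529  0.3999 0.0199] [0.5194 0.3859 0.0184]
[247.  50.] 2128 22.0 [0.3721 0.3275 0.0224] [0.4034 0.3594 0.0293] [0.3879 0.3435 0.028 ]
[283. 158.] 1534 1.0 [0.4122 0.2545 0.0262] [0.4427 0.2853 0.0292] [0.4275 0.2701 0.0279]
[284. 206.] 1292 112.0 [0.4199 0.2158 0.0265] [0.4497 0.2458 0.0292] [0.4348 0.2311 0.0279]
[387. 223.] 3087 1.0 [0.4969 0.2111 0.0286] [0.5433 0.2546 0.0412] [0.518  0.234  0.0398]
[510. 205.] 306 3.0 [0.5971 0.2615 0.0457] [0.6051 0.2713 0.0612] [0.6002 0.2666 0.0566]
[526. 241.] 443 22.0 [0.6147 0.2314 0.0495] [0.6277 0.2515 0.0645] [0.6211 0.2419 0.0569]
[172. 290.] 649 18.0 [0.4003 0.2393 0.2026] [0.4033 0.2526 0.2151] [0.4017 0.2481 0.2116]
[394. 290.] 676 17.0 [0.4581 0.249  0.2023] [0.4608 0.2627 0.2151] [0.4593 0.2581 0.2115]
[336. 319.] 669 87.0 [0.4638 0.1258 0.0303] [0.5114 0.2196 0.1645] [0.4966 0.138  0.0375]
[390. 334.] 2422 18.0 [0.4134 0.2421 0.2171] [0.4872 0.2548 0.2217] [0.4629 0.2507 0.2199]
delta [ 0.0049 -0.      0.1226]
[253.  43.] 118 117.0 [0.8215 0.4257 0.4578] [0.8484 0.4531 0.4683] [0.8342 0.439  0.4641]
[241.  99.] 986 15.0 [0.6002 0.3923 0.0253] [0.8841 0.5116 0.6114] [0.7933 0.4693 0.0568]
[456. 176.] 110 113.0 [ 0.7873 -0.2723  0.1186] [ 0.8217 -0.2391  0.1318] [ 0.8047 -0.2548  0.1246]
[477. 194.] 164 24.0 [ 0.7802 -0.3987  0.0107] [ 0.8337 -0.3421  0.0219] [ 0.8062 -0.3727  0.0149]
[306. 218.] 139 86.0 [0.4923 0.1186 0.0306] [0.533  0.1532 0.0466] [0.5145 0.1364 0.0381]
[231. 229.] 97 22.0 [0.3739 0.3297 0.0238] [0.404  0.3598 0.036 ] [0.3885 0.3447 0.0288]
```

>>> servo_tool(delta_pos=[[0.0063, -0.001, 0.03], [0, 0, 0.03], [0, 0, 0.03], [0, 0, 0.02], [0, 0, 0.01], [0, 0, 0]], roll=[0, 0, 0, 0, 0, 0])

```text
time_s: 25.65
position: [0.4887, 0.0596, 0.0089]
eef_rot: [2.427, 1.995, -0.0]
contact_force: [0.1, 0.2, 0.2]
width: 0.0549
```

>>> servo_tool(delta_pos=[[0, 0, 0], [0, 0, 0], [0, 0, 0], [0, 0, 0]], roll=[0, 0, 0, 0], grip=1, squeeze=20)

```text
time_s: 26.15
position: [0.489, 0.0598, 0.0094]
eef_rot: [2.425, 1.996, 0.002]
contact_force: [-0.4, -0.4, 5.9]
width: 0.0356
```

Run:
```python
from h import *
tcp()
```

```text
S-tcp [0.4347 0.2318 0.0094] t 26.15 F [-0.4 -0.4  5.9] w 0.0356
```

>>> servo_tool(delta_pos=[[0, 0, -0.02], [0, 0, -0.04], [0, 0, -0.05], [0, 0, -0.05], [0, 0, -0.02], [0, 0, 0], [0, 0, 0], [0, 0, 0], [0, 0, 0], [0, 0, 0], [0, 0, 0], [0, 0, 0]], roll=[0, 0, 10, 10, 10, 10, 10, 10, 10, 10, 10, 9.7])

```text
time_s: 27.65
position: [0.4881, 0.0599, 0.1885]
eef_rot: [3.088, -0.575, -0.001]
contact_force: [-0.7, 0.6, 0.2]
width: 0.0355
```

Run:
```python
from h import *
st();tcp();goS(.565,-.11,.19)
p=arm.snapshot('wrist');save(p,'w5.png')
```

```text
t 27.65 pos [0.4881 0.0599 0.1885] w 0.0355 F [-0.7  0.6  0.2]
[[0.933, -0.36, -0.001], [-0.36, -0.933, -0.0], [-0.001, 0.0, -1.0]] [-0.034  0.318  1.672 -0.     1.152  1.905]
S-tcp [0.4338 0.2316 0.1885] t 27.65 F [-0.7  0.6  0.2] w 0.0355
delta [ 0.1312  0.3416 -0.0015]
```

>>> servo_tool(delta_pos=[[0.0164, 0.0427, 0], [0.0164, 0.0427, 0], [0.0164, 0.0427, 0], [0.0164, 0.0427, 0], [0.0164, 0.0427, 0], [0.0164, 0.0427, 0], [0.0164, 0.0427, 0], [0.0164, 0.0427, 0], [0, 0, 0], [0, 0, 0]], roll=[0, 0, 0, 0, 0, 0, 0, 0, 0, 0])

```text
time_s: 28.95
position: [0.4896, -0.3053, 0.1883]
eef_rot: [-3.089, 0.565, 0.002]
contact_force: [0.1, 0.3, -0.2]
width: 0.035
```

Run:
```python
from h import *
tcp();goS(.565,-.11,.092)
```

```text
S-tcp [ 0.5666 -0.1086  0.1883] t 28.95 F [ 0.1  0.3 -0.2] w 0.035
delta [-0.0015  0.0015  0.0963]
```

>>> servo_tool(delta_pos=[[0, 0, 0.025], [0, 0, 0.025], [0, 0, 0.02], [0, 0, 0.01], [0, 0, 0.005], [0, 0, 0.005], [0, 0, 0]], roll=[0, 0, 0, 0, 0, 0, 0])

```text
time_s: 29.82
position: [0.4899, -0.306, 0.0989]
eef_rot: [3.09, -0.566, 0.0]
contact_force: [0.2, -0.8, -0.8]
width: 0.0356
```

>>> servo_tool(delta_pos=[[0, 0, 0.003], [0, 0, 0.003], [0, 0, 0]], roll=[0, 0, 0])

```text
time_s: 30.2
position: [0.4897, -0.306, 0.0925]
eef_rot: [-3.09, 0.567, 0.001]
contact_force: [0.0, 0.5, -0.1]
width: 0.0357
```

>>> servo_tool(delta_pos=[[0, 0, 0.002], [0, 0, 0]], roll=[0, 0])

```text
time_s: 30.45
position: [0.4898, -0.306, 0.0906]
eef_rot: [-3.09, 0.567, 0.0]
contact_force: [0.5, -0.2, -0.3]
width: 0.0355
```

>>> servo_tool(delta_pos=[[0, 0, 0], [0, 0, 0], [0, 0, 0], [0, 0, -0.02], [0, 0, -0.05], [0, 0, -0.05], [0, 0, -0.05], [0, 0, 0]], roll=[0, 0, 0, 0, 0, 0, 0, 0], grip=0.4)

```text
time_s: 31.45
position: [0.4914, -0.3072, 0.2654]
eef_rot: [3.085, -0.566, 0.013]
contact_force: [0.6, 0.3, -0.2]
width: 0.0547
```

Run:
```python
from h import *
tcp()
p,_=blobs('wrist',150);blobs('top',60); goS(.43,.27,.26)
```

```text
S-tcp [ 0.569  -0.1097  0.2654] t 31.45 F [ 0.6  0.3 -0.2] w 0.0547
[ 3. 12.] 172 1.0 [0.6989 0.0557 0.2075] [0.7106 0.0597 0.2136] [0.7039 0.0568 0.2103]
[282. 204.] 987 110.0 [ 0.547  -0.1249  0.0811] [ 0.5799 -0.0929  0.1093] [ 0.5642 -0.1094  0.1079]
[ 20. 221.] 1534 1.0 [0.5016 0.205  0.0197] [0.5471 0.2438 0.0417] [0.5252 0.2205 0.0399]
[ 84. 230.] 682 87.0 [0.4925 0.13   0.0365] [0.5352 0.1577 0.0399] [0.5135 0.1428 0.0381]
[314. 250.] 173 14.0 [ 0.4892 -0.1573  0.0614] [ 0.5039 -0.1403  0.0663] [ 0.4969 -0.1486  0.0647]
[172. 291.] 655 18.0 [ 0.5876 -0.0808  0.3403] [ 0.6015 -0.0793  0.353 ] [ 0.5969 -0.0803  0.3495]
[394. 291.] 653 18.0 [ 0.5881 -0.1394  0.3409] [ 0.6018 -0.1379  0.3533] [ 0.5971 -0.1385  0.3499]
[388. 335.] 2574 18.0 [ 0.5885 -0.1653  0.3552] [ 0.5926 -0.091   0.364 ] [ 0.5893 -0.1406  0.358 ]
[253.  43.] 120 117.0 [0.8217 0.4259 0.458 ] [0.8491 0.4524 0.4686] [0.8341 0.4392 0.4635]
[241.  99.] 979 15.0 [0.6    0.3923 0.0259] [0.8837 0.5117 0.6095] [0.7943 0.47   0.0569]
[456. 176.] 110 112.5 [ 0.7872 -0.2707  0.1174] [ 0.8209 -0.2395  0.1342] [ 0.8041 -0.2545  0.1247]
[477. 194.] 173 24.0 [ 0.7802 -0.3979  0.0104] [ 0.8317 -0.3442  0.0211] [ 0.8065 -0.3703  0.0145]
[280. 204.] 205 1.0 [0.5013 0.2093 0.0315] [0.5461 0.2533 0.0493] [0.5236 0.2314 0.0405]
[305. 218.] 169 86.0 [0.4924 0.1186 0.0314] [0.5318 0.1598 0.0464] [0.5122 0.1394 0.0391]
[257. 227.] 96 2.0 [0.4131 0.2558 0.0208] [0.443  0.2865 0.0389] [0.4282 0.2705 0.0292]
[231. 229.] 97 22.0 [0.3746 0.33   0.0217] [0.4039 0.3615 0.0355] [0.3891 0.3448 0.028 ]
delta [-0.135  -0.3799  0.0006]
```

>>> servo_tool(delta_pos=[[-0.0169, -0.0475, 0], [-0.0169, -0.0475, 0], [-0.0169, -0.0475, 0], [-0.0169, -0.0475, 0], [-0.0169, -0.0475, 0], [-0.0169, -0.0475, 0], [-0.0169, -0.0475, 0], [-0.0169, -0.0475, 0], [0, 0, 0.05], [0, 0, 0.05], [0, 0, 0.03], [0, 0, 0]], roll=[0, 0, 0, 0, 0, 0, 0, 0, 0, 0, 0, 0])

```text
time_s: 33.05
position: [0.4957, 0.0971, 0.1274]
eef_rot: [3.088, -0.566, -0.013]
contact_force: [-0.7, -0.3, 0.9]
width: 0.0554
```

Run:
```python
from h import *
st();tcp()
p,_=blobs('wrist',150);blobs('top',60); goS(.4278,.270,.008)
```

```text
t 33.05 pos [0.4957 0.0971 0.1274] w 0.0554 F [-0.7 -0.3  0.9]
[[0.935, -0.355, -0.008], [-0.355, -0.935, -0.0], [-0.008, 0.003, -1.0]] [ 0.042  0.416  1.713 -0.     1.021  1.975]
S-tcp [0.4275 0.269  0.1274] t 33.05 F [-0.7 -0.3  0.9] w 0.0554
[335.  90.] 4110 1.0 [0.5005 0.2087 0.0376] [0.5441 0.253  0.0413] [0.5228 0.2308 0.04  ]
[454. 106.] 3788 87.0 [0.4913 0.1191 0.017 ] [0.5322 0.1611 0.0389] [0.5129 0.1417 0.0375]
[129.  99.] 710 3.0 [0.5052 0.3712 0.0161] [0.5291 0.4117 0.02  ] [0.5174 0.391  0.0185]
[ 56. 115.] 334 110.0 [0.4957 0.438  0.0127] [0.5115 0.442  0.0491] [0.505  0.4403 0.0358]
[281. 210.] 1412 1.0 [0.4126 0.2543 0.0231] [0.4444 0.2853 0.0293] [0.4291 0.2702 0.028 ]
[197. 244.] 685 22.0 [0.3872 0.3015 0.011 ] [0.4474 0.3554 0.1727] [0.3993 0.3427 0.0276]
[172. 290.] 641 18.0 [0.4479 0.298  0.2013] [0.4613 0.2994 0.2145] [0.4568 0.2985 0.211 ]
[394. 291.] 635 18.0 [0.4482 0.2394 0.2025] [0.4617 0.2408 0.2147] [0.457  0.2403 0.2113]
[386. 334.] 2399 18.0 [0.4486 0.2134 0.2169] [0.45   0.288  0.2212] [0.4493 0.239  0.2196]
[253.  43.] 120 117.0 [0.8213 0.4255 0.4572] [0.8483 0.4523 0.4687] [0.8347 0.4394 0.463 ]
[241.  99.] 995 15.0 [0.5991 0.3922 0.0256] [0.8834 0.5119 0.6127] [0.7929 0.4694 0.0568]
[456. 176.] 110 113.0 [ 0.7873 -0.272   0.1175] [ 0.8212 -0.2386  0.132 ] [ 0.8042 -0.2547  0.1245]
[477. 194.] 176 24.0 [ 0.78   -0.3985  0.0103] [ 0.8323 -0.3441  0.0216] [ 0.8068 -0.3732  0.0153]
[283. 202.] 96 1.0 [0.4773 0.208  0.0325] [0.5474 0.2412 0.4626] [0.5318 0.2209 0.0411]
[305. 217.] 170 86.0 [0.4928 0.1188 0.0291] [0.532  0.1597 0.0465] [0.5128 0.1395 0.0382]
[386. 230.] 106 110.0 [ 0.5502 -0.1245  0.1015] [ 0.5798 -0.092   0.1154] [ 0.5639 -0.1078  0.1079]
delta [-0.0021 -0.      0.1227]
```

>>> servo_tool(delta_pos=[[0.001, -0.001, 0.03], [0, 0, 0.03], [0, 0, 0.03], [0, 0, 0.02], [0, 0, 0.008], [0, 0, 0]], roll=[0, 0, 0, 0, 0, 0])

```text
time_s: 33.9
position: [0.5003, 0.0978, 0.0134]
eef_rot: [-3.09, 0.567, -0.002]
contact_force: [-0.0, 0.1, -0.7]
width: 0.0547
```

>>> servo_tool(delta_pos=[[0, 0, 0], [0, 0, 0], [0, 0, 0], [0, 0, 0]], roll=[0, 0, 0, 0], grip=1)

```text
time_s: 34.4
position: [0.5001, 0.0977, 0.0134]
eef_rot: [-3.09, 0.567, -0.002]
contact_force: [-1.0, -0.7, 5.8]
width: 0.0356
```

>>> servo_tool(delta_pos=[[0, 0, -0.02], [0, 0, -0.05], [0, 0, -0.05], [0, 0, -0.05], [0, 0, -0.01], [0, 0, 0]], roll=[0, 0, 0, 0, 0, 0])

```text
time_s: 35.15
position: [0.4995, 0.0978, 0.1926]
eef_rot: [-3.09, 0.567, -0.001]
contact_force: [-0.9, 0.3, -0.6]
width: 0.0352
```

Run:
```python
from h import *
tcp();goS(.565,-.01,.19)
```

```text
S-tcp [0.4308 0.271  0.1926] t 35.15 F [-0.9  0.3 -0.6] w 0.0352
delta [0.1327 0.2818 0.0026]
```

>>> servo_tool(delta_pos=[[0.019, 0.0403, 0], [0.019, 0.0403, 0], [0.019, 0.0403, 0], [0.019, 0.0403, 0], [0.019, 0.0403, 0], [0.019, 0.0403, 0], [0.019, 0.04, 0], [0, 0, 0], [0, 0, 0], [0, 0, 0]], roll=[0, 0, 0, 0, 0, 0, 0, 0, 0, 0])

```text
time_s: 36.4
position: [0.5237, -0.2115, 0.192]
eef_rot: [-3.09, 0.565, 0.002]
contact_force: [-0.1, -0.4, -0.2]
width: 0.0352
```

>>> servo_tool(delta_pos=[[0, 0, 0.025], [0, 0, 0.025], [0, 0, 0.02], [0, 0, 0.01], [0, 0, 0.006], [0, 0, 0.005], [0, 0, 0]], roll=[0, 0, 0, 0, 0, 0, 0])

```text
time_s: 37.28
position: [0.524, -0.2129, 0.1019]
eef_rot: [3.09, -0.567, 0.0]
contact_force: [-0.2, 0.0, -0.2]
width: 0.0353
```

Run:
```python
from h import *
tcp();blobs('side',30)
```

```text
S-tcp [ 0.5655 -0.01    0.1019] t 37.275 F [-0.2  0.  -0.2] w 0.0353
[258. 155.] 65 1.0 [0.6977 0.0245 0.1934] [0.7459 0.0803 0.2384] [0.706  0.0736 0.2242]
[319. 179.] 57 110.0 [ 0.5462 -0.1198  0.0907] [ 0.5739 -0.0878  0.1109] [ 0.5601 -0.0996  0.1046]
[310. 187.] 45 1.0 [ 0.5427 -0.0323  0.1008] [0.5625 0.0064 0.1194] [ 0.5518 -0.0033  0.1142]
[338. 190.] 53 9.0 [ 0.4872 -0.1531  0.0469] [ 0.5216 -0.1348  0.0665] [ 0.5005 -0.1422  0.0597]
[316. 213.] 62 9.0 [0.4864 0.0441 0.0477] [0.5186 0.0661 0.0672] [0.5003 0.0585 0.0595]
[302. 232.] 180 85.0 [0.4889 0.1235 0.0112] [0.5311 0.1663 0.0407] [0.5061 0.152  0.0336]
[287. 243.] 212 1.0 [0.4981 0.2115 0.0181] [0.5427 0.2575 0.0433] [0.5171 0.2421 0.0377]
[196. 259.] 80 14.0 [0.6804 0.431  0.0145] [0.7141 0.4882 0.0672] [0.7041 0.4471 0.0424]
[313. 277.] 136 21.0 [0.3712 0.3305 0.0106] [0.4016 0.3631 0.0308] [0.3851 0.3526 0.026 ]
```

>>> servo_tool(delta_pos=[[0, 0, 0.003], [0, 0, 0.003], [0, 0, 0.0015], [0, 0, 0]], roll=[0, 0, 0, 0])

```text
time_s: 37.83
position: [0.5239, -0.2129, 0.094]
eef_rot: [-3.09, 0.567, 0.0]
contact_force: [0.8, 0.2, -0.3]
width: 0.0359
```

>>> servo_tool(delta_pos=[[0, 0, 0], [0, 0, 0], [0, 0, 0], [0, 0, -0.02], [0, 0, -0.05], [0, 0, -0.05], [-0.02, 0, -0.05], [-0.03, 0, 0], [0, 0, 0]], roll=[0, 0, 0, 0, 0, 0, 0, 0, 0], grip=0.4)

```text
time_s: 38.95
position: [0.4762, -0.1946, 0.2652]
eef_rot: [3.09, -0.567, 0.002]
contact_force: [-0.0, -0.1, -0.7]
width: 0.0552
```

Run:
```python
from h import *
tcp()
p,Ws=blobs('wrist',150);save(p,'w6.png');q,_=blobs('top',40);s=arm.snapshot('side');save(s,'s6.png')
for c in (p,q):
    for n in ['jar_blue','jar_red','jar_green','jar_white']:
        print(n,[(round(d['p'],2),np.round(d['extent']).tolist()) for d in arm.look_for(c,n)[:3]])
a=cv2.imread('pics/w6.png');b=cv2.resize(cv2.imread('pics/s6.png')[120:300,230:350],(233,350))
o=np.zeros((420,800,3),np.uint8);o[:,:560]=a;o[:350,565:798]=b;cv2.imwrite('pics/c6.png',o)
```

```text
S-tcp [ 0.5143 -0.0101  0.2652] t 38.95 F [-0.  -0.1 -0.7] w 0.0552
[51. 90.] 195 22.0 [0.6155 0.2319 0.0494] [0.6285 0.2519 0.064 ] [0.6219 0.2418 0.0566]
[283. 151.] 1230 1.0 [ 0.5442 -0.027   0.08  ] [0.5786 0.0067 0.1093] [ 0.5619 -0.0102  0.1078]
[383. 149.] 1145 110.0 [ 0.5482 -0.1274  0.0808] [ 0.5803 -0.0925  0.1092] [ 0.5642 -0.1087  0.1078]
[ 90. 177.] 1629 1.0 [0.5019 0.2049 0.0242] [0.5462 0.2501 0.0417] [0.5247 0.225  0.04  ]
[163. 186.] 1074 86.0 [0.4924 0.119  0.0361] [0.5335 0.1572 0.0394] [0.5129 0.1376 0.0379]
[232. 204.] 232 15.0 [0.489  0.0419 0.059 ] [0.5062 0.0582 0.0663] [0.4978 0.0494 0.0647]
[400. 205.] 278 14.0 [ 0.4877 -0.1564  0.0554] [ 0.507  -0.1396  0.066 ] [ 0.4976 -0.1468  0.0643]
[ 37. 268.] 194 22.0 [0.3867 0.0475 0.0106] [0.5493 0.3393 0.353 ] [0.3971 0.3286 0.0196]
[172. 291.] 628 18.0 [0.5336 0.0186 0.3404] [0.5474 0.02   0.3526] [0.5426 0.0191 0.349 ]
[394. 291.] 646 18.0 [ 0.5341 -0.04    0.3405] [ 0.5477 -0.0386  0.3527] [ 0.543  -0.0391  0.3493]
[389. 335.] 2546 18.0 [ 0.5345 -0.066   0.3548] [0.5385 0.0085 0.3633] [ 0.5353 -0.0414  0.3575]
[
[... 441 characters left out ...]
[ 0.8061 -0.372   0.0156]
[280. 204.] 205 1.0 [0.501  0.2094 0.0332] [0.5461 0.2534 0.0483] [0.5239 0.2313 0.0407]
[305. 218.] 169 86.0 [0.4919 0.1188 0.029 ] [0.532  0.1599 0.0455] [0.5117 0.1397 0.0381]
[231. 229.] 96 22.0 [0.3739 0.3299 0.0221] [0.4041 0.3607 0.0355] [0.3889 0.3454 0.0285]
jar_blue [(0.59, [360.0, 130.0, 41.0, 38.0])]
jar_red [(0.77, [62.0, 155.0, 59.0, 43.0]), (0.77, [144.0, 167.0, 37.0, 38.0]), (0.67, [266.0, 133.0, 34.0, 37.0])]
jar_green [(0.48, [135.0, 0.0, 39.0, 21.0])]
jar_white [(0.27, [387.0, 198.0, 25.0, 20.0])]
jar_blue []
jar_red [(0.77, [296.0, 212.0, 14.0, 14.0]), (0.61, [227.0, 228.0, 9.0, 4.0]), (0.59, [225.0, 170.0, 19.0, 21.0])]
jar_green []
jar_white []
```

View pics/c6.png

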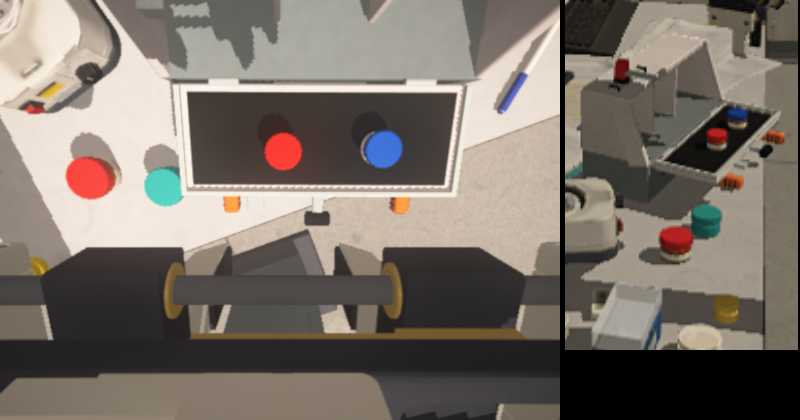

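Run:
```python
from h import *
print(arm.close_job())
```

```text
the job is handed in; nothing more can be done
None
```

The job is handed in at about 39 s of robot time. I slid the lock left and pulled both supports out. I then lowered the flap by its knob, taking about 2.5 s over the swing, and moved the two jars that were there, red and blue, onto it. `close_job` reports no verdict, so success rests on my own checks below.

- **Lock:** it moved about 43 mm and then held against its end stop with about 27 N of push.
- **Left support:** re-pulled to confirm, it stopped at about 26 N. The first pull gripped off-centre and put about 33 N sideways on it.
- **Right support:** I did not feel a clear stop. It moved about 85 mm by camera and now sits level with the left one.
- **Flap:** the upper face measures about 80.5 mm above the bench, against 80 mm expected.
- **Jars:** both stand upright and let go, with tops at 108 mm. Both are about 8–10 mm from the flap's middle along its length. Across it, red is about 39 mm to the left of the middle and blue about 60 mm to the right.
- **Left in place:** I took the large red, turquoise and yellow jars as look-alikes by size and colour and did not move them. The gripper never came near the petri dishes or the timer. The timer measures where it was; I did not re-measure the dishes.
- **Disagreements:** the network also reported the large red and turquoise jars as `jar_red`, and gave weak `jar_green` and `jar_white` hits on other things. I judged these false from the pictures, so I took the green and white jars as absent.

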